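# Rake a dropped bearing out from under a low bench shelf

## Robot

A 6-joint arm with a two-finger parallel gripper is mounted at the origin on a cart in front of the work surface, level with it; the furniture and walls round the work are solid. World frame = base frame: x ahead of the robot, y to its left, z up, the work surface at z = 0. Lengths are in m, angles in degrees, forces in N, time in s.
With the tool pointing down it reaches from about 0.325 to 0.85 m from the base axis. Payload 15.5 kg.
Tool frame: the origin (TCP) lies at the very end of the fingers, on their centre line; the grasp point (between the pads) lies arm.grip_depth behind it (arm.grip_depth is the distance from the TCP to the grasp point, in m); z points along the fingers, y is the direction in which the jaws open and shut (so a half turn about z gives the same grasp; the last joint's range is limited). The gripper opens to 91 mm and grips with 3 to 60 N. Pads are 32 mm wide; open, the fingers measure 118 mm over their backs; the gripper's body (76 mm by 178 mm) begins 60 mm behind the grasp point.
Start: joints at [62.195, 28.281, 77.091, -0, 74.628, -5.472], TCP at [0.237, 0.578, 0.214] pointing down, gripper open.
Joint ranges: [-166.48, 166.48], [-47.26, 123.95], [12.59, 153.08], [-70.14, 250.14], [6.76, 159.57], [-176.63, 176.63]. Speed limits (degrees/s): [108.29, 108.29, 147.25, 172.46, 172.46, 172.46].

## Interface

Orientations are given as a 3x3 rotation matrix whose columns are the frame's x, y, z axes.
In Python, from rig import arm gives the robot as it stands. Calls block until the motion is done:
- arm.move_to(position, orientation): joint-space move of the TCP to a pose.
- arm.move_l(position, orientation=None, feed=0.15): straight line of the TCP; orientation=None keeps the orientation; feed is the mean speed in m/s.
- arm.move_joints(angles): joint-space move.
- arm.grip(opening): finger opening in m; the grip force is fixed at half the most; returns when the fingers have stopped.
- arm.sleep(seconds).
- arm.solve_ik(position, orientation): joint angles nearest the present ones, or None.
- arm.snapshot(name): name is "scene" or "top" or "wrist"; returns the picture (480x640x3 uint8, red, green, blue); there is no depth.
- arm.get_calibration(name): a dict with "intrinsics" (3x3 intrinsics, pixels), "cam_to_world" (4x4, takes a point from camera to world coordinates). Camera axes: x right, y down, z forward; pixel columns grow to the right and rows downward; lengths in m; the calibration is good to about 2 mm. A picture is of the moment at which its call begins: read the wrist's pose just before it. get_calibration takes no time and is no camera call; for the wrist camera it gives the pose at the moment of the call.
A pose or a line that the arm cannot do raises arm.Unreachable and nothing moves.
- arm.sign_off(): hands the job in, once; it reports no verdict.
Readings, each from a call of its own:
- arm.current_t(): time.
- arm.current_joint_positions(): joint angles.
- arm.current_dq(): joint speeds.
- arm.current_tau(): joint torques, N m.
- arm.current_ee_pos(): TCP position.
- arm.current_tool_rot(): TCP orientation.
- arm.current_force(): force on the tool from outside, world axes, zero at the start.
- arm.current_torque(): the same for the moment, N m.
- arm.current_width(): finger opening in m.
Only numpy, scipy, OpenCV 4.12 (cv2) and the standard library are available. Lean on these libraries where they do the work, as an engineer would, in place of code of your own. Each camera call takes 0.05 s, during which the arm holds its last target.

## Task

A wheel bearing has rolled under the low shelf, out of sight: take the flat L-ended rake by its grip, slide it in along the shelf's left end, feel your way to the right until the bearing is caught softly against the hidden rubber-lipped stop, and drag it out wholly onto the thin plate in front. Neither lean on the shelf nor squash the rubber lip, and leave the loose jar and caliper alone. Finally stand the rake on the open bench, clear of shelf and plate.

Things in the scene. Friction and masses are not known exactly. Their poses are not given: they have to be found in the camera images.
- low_shelf: Low fixed shelf: board 128 deep (x) x 256 wide (y) x 14 mm, its top 38 mm above the bench, on end walls and a back wall, open to the robot. Origin: middle of its front edge at bench level; x points in under the board, y to the left, z up. The end walls' inner faces are at y = -120 and +120 mm. A tape roll and a 30 mm high case are fixed on the board, over 40 mm behind its front edge.
- bay_back (a point): Middle of the back wall's inner face under the shelf: x = 122, y = 0, z = 12 mm in the shelf's frame. The space under the board is 122 mm deep and reaches from the steel floor plate at z = 3 mm to the board's underside at z = 24 mm.
- bay_mouth (a point): Middle of the opening under the board's front edge: x = 0, y = 0, z = 13 mm in the shelf's frame. In there, unmeasured, lies the bearing: flat steel disc 28 mm across, 12 mm high, 50 g, axis upright; its centre 22 to 68 mm behind the front edge, 16 to 24 mm left of the face of the lip, and so never beyond y = +54 mm: the strip along the left end wall is free.
- lip (a joint): Compression (m) of the rubber lip on a stop rail hidden under the board, 0 relaxed; it grows as the lip is pressed right (shelf -y). The rail runs front to back over the full depth. Its place varies, unmeasured: the lip's face, looking left, is somewhere at shelf y = -95 to +30 mm. Lip: z = 4.5 to 18.5 mm, 0.9 N per mm, squashed beyond 9 mm (8 N), solid at 14 mm.
- catch_plate: Thin fixed dark steel plate on the bench directly in front of the shelf, 75 deep x 256 mm wide, its top 2.5 mm above the bench (0.5 mm below the shelf's floor plate). Same origin and axes as the shelf: it covers x = -75..0, y = -128..+128 mm.
- rake: Flat rake, 0.16 kg, standing on the bench. Origin: under the middle of its grip, at the flat underside (z = 0 throughout); x points along the blade, z up. Base plate 40 (x) x 48 (y) x 6 mm; upright wooden grip 36 (x) x 16 (y) mm from z = 6 to 86 mm, to be pinched across y.
- rake_tip (a point): End of the rake's blade: x = 150, y = 0, z = 3 mm in the rake's frame. The blade is 14 mm wide (y = -7..7), 6 mm thick, and runs to x = 150 mm; at x = 140..150 mm a foot 10 mm high sticks out to the right, to y = -26 mm, 19 mm beyond the blade's side.
- grease_jar: Bystander: loose round jar, 54 mm across, 70 mm high; origin in the middle of its underside.
- caliper: Bystander: loose brake caliper, 30 x 55 x 36 mm; origin in the middle of its underside.
Things that resemble listed ones, but are neither listed nor needed, are in the scene too. Leave any pink look-alike of the rake alone.

How it is judged (in metres and radians):
On the way:
1. the rake's end is deep under the shelf (x of rake_tip in the frame of low_shelf between 0.075 and 0.124 m and y of rake_tip in the frame of low_shelf between -0.12 and 0.12 m and z of rake_tip in the frame of low_shelf below 0.022 m), for 0.1 s.
At the end, for the whole second after the job is handed in: The bearing rests wholly on the catch plate (which carries at least nine tenths of its 0.49 N weight and nothing else); the rake, released and at rest, stands upright (within 0.1 rad) on the bench (within 6 mm), touching neither plate nor shelf, its tip out from under the shelf (contact force between catch_plate and anything else between 0.44 and 0.6 N and contact force between rake and catch_plate below 0.01 N and contact force between rake and low_shelf below 0.01 N and height (world z) of rake between -0.004 and 0.006 m and angle between rake's own z axis and vertical below 0.1 rad and linear speed of rake below 0.02 m/s and (x of rake_tip in the frame of low_shelf below -0.01 m or y of rake_tip in the frame of low_shelf above 0.135 m or y of rake_tip in the frame of low_shelf below -0.135 m)).
It fails at once if the rubber lip of the hidden stop is squashed (pressed in by more than 9 mm) (value of joint lip above 0.009 m).
It fails at once if the shelf is leaned on or struck with more than 20 N (contact force between low_shelf and anything else above 20 N).
It fails at once if the grease jar is moved more than 30 mm (distance of grease_jar from where it was at the start of the episode above 0.03 m).
It fails at once if the caliper is moved more than 30 mm (distance of caliper from where it was at the start of the episode above 0.03 m).
It also fails if it takes over 58 s, if anything falls off the work surface, if the arm or the gripper's body presses on something with over 40 N, if the wrist force passes 120 N, or if a joint passes its speed limit or range.

## Working session

There is one attempt and no reset: what is moved stays moved. The work goes in short steps, each a Python script; the robot and the scene stay as the last script left them, time stands still between calls to the robot, and variables do not carry over. Pictures are saved under pics/ and viewed, and the job is handed in when it is done.

```bash
ls; mkdir -p pics
python3 - <<'E'
from rig import arm
import cv2
print(arm.current_t(), arm.grip_depth, arm.current_ee_pos(), arm.current_width())
for n in ("scene","top","wrist"):
    im=arm.snapshot(n); cv2.imwrite(f"pics/{n}0.png",im[:,:,::-1]); c=arm.get_calibration(n); print(n,c)
E
```

```text
pics
0.0 0.0188 [0.23731549 0.57776278 0.21334488] 0.09122128452297926
scene {'intrinsics': array([[598.72132564,   0.        , 332.80062245],
       [  0.        , 598.72132564, 242.36721377],
       [  0.        ,   0.        ,   1.        ]]), 'cam_to_world': array([[ 0.6688305 , -0.5331128 ,  0.51812789, -0.20787379],
       [-0.74333339, -0.48989714,  0.45547367, -0.75529217],
       [ 0.01101052, -0.68977644, -0.72393869,  1.14838115],
       [ 0.        ,  0.        ,  0.        ,  1.        ]])}
top {'intrinsics': array([[438.80868484,   0.        , 315.51384848],
       [  0.        , 438.80868484, 238.26531618],
       [  0.        ,   0.        ,   1.        ]]), 'cam_to_world': array([[-0.01515669, -0.99729785,  0.0718837 ,  0.50315444],
       [-0.99983809,  0.01441942, -0.01076431, -0.06670936],
       [ 0.0096987 , -0.07203521, -0.99735493,  1.08687885],
       [ 0.        ,  0.        ,  0.        ,  1.        ]])}
wrist {'intrinsics': array([[392.93498773,   0.        , 315.11003023],
       [  0.        , 392.93498773, 251.51367669],
       [  0.        ,   0.        ,   1.        ]]), 'cam_to_world': array([[ 0.3798672 ,  0.88988973,  0.25258102,  0.1661753 ],
       [ 0.92504032, -0.36509368, -0.1049143 ,  0.60790034],
       [-0.00114643,  0.27350113, -0.961871  ,  0.38388751],
       [ 0.        ,  0.        ,  0.        ,  1.        ]])}
```

View pics/scene0.png

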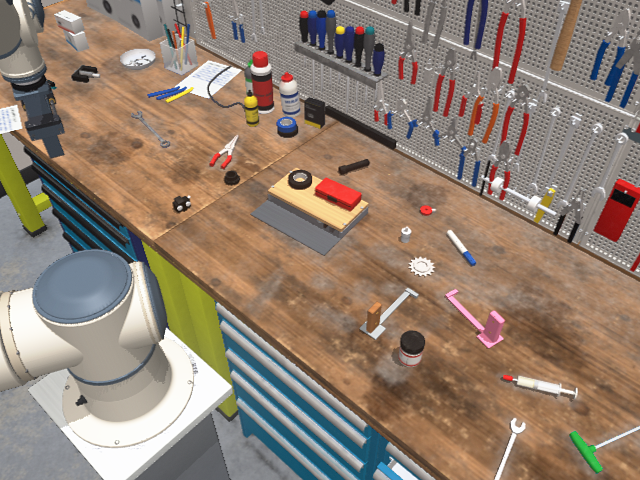

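View pics/top0.png

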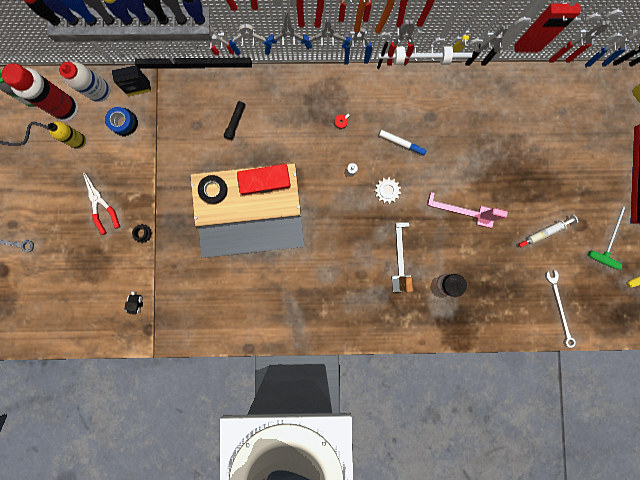

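View pics/wrist0.png

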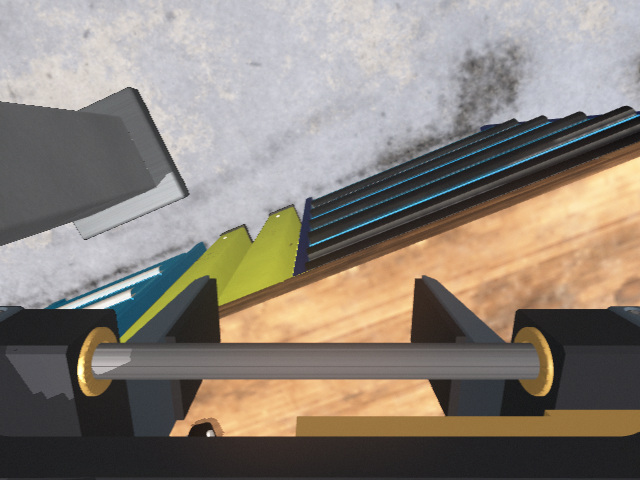

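Top view: the shelf is at about (245,195) with the catch plate below it at (250,237). There are two rake-like things. One is grey with a wooden grip, grip (402,283) and foot (403,226). The other is the pink look-alike at (465,210). The grey one with the brown wooden grip fits the description. I'll confirm it in an enlarged crop and measure.

```bash
cat > h.py <<'E'
import numpy as np, cv2
def ray(c,u,v):
    K=c["intrinsics"];T=c["cam_to_world"]
    d=T[:3,:3]@np.linalg.inv(K)@np.array([u,v,1.]); return T[:3,3],d
def onplane(c,u,v,z):
    o,d=ray(c,u,v); return o+d*(z-o[2])/d[2]
def proj(c,P):
    K=c["intrinsics"];T=c["cam_to_world"]
    p=T[:3,:3].T@(np.asarray(P)-T[:3,3]); q=K@p; return q[:2]/q[2]
E
python3 - <<'E'
import cv2
a=cv2.imread('pics/top0.png')
cv2.imwrite('pics/cropA.png',cv2.resize(a[210:310,360:490],None,fx=6,fy=6,interpolation=cv2.INTER_CUBIC))
cv2.imwrite('pics/cropB.png',cv2.resize(a[155:265,180:310],None,fx=6,fy=5.4,interpolation=cv2.INTER_CUBIC))
a=cv2.imread('pics/scene0.png')
cv2.imwrite('pics/cropC.png',cv2.resize(a[280:370,350:460],None,fx=6,fy=6,interpolation=cv2.INTER_CUBIC))
cv2.imwrite('pics/cropD.png',cv2.resize(a[160:260,240:380],None,fx=5.7,fy=5.7,interpolation=cv2.INTER_CUBIC))
E
```

```text
(no output)
```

View pics/cropA.png

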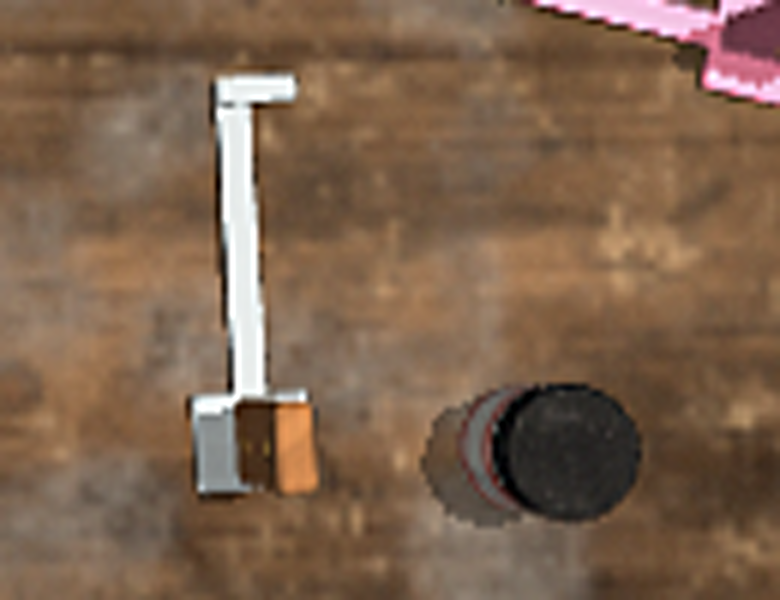

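View pics/cropB.png

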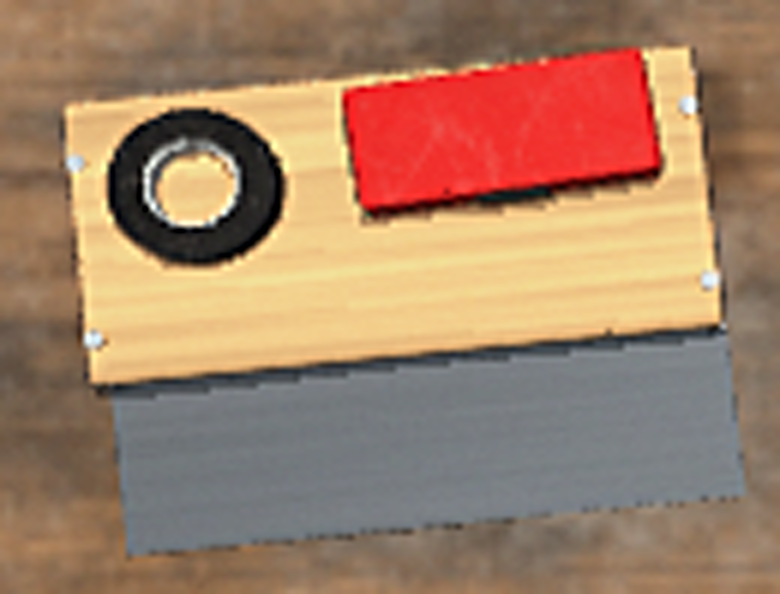

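View pics/cropC.png

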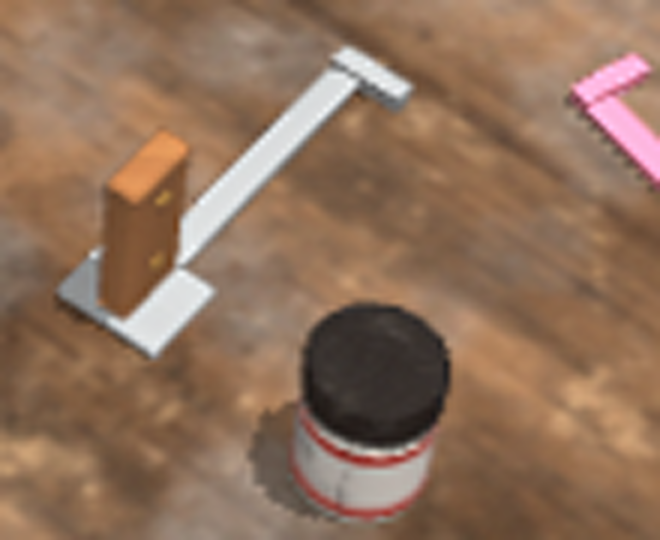

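View pics/cropD.png

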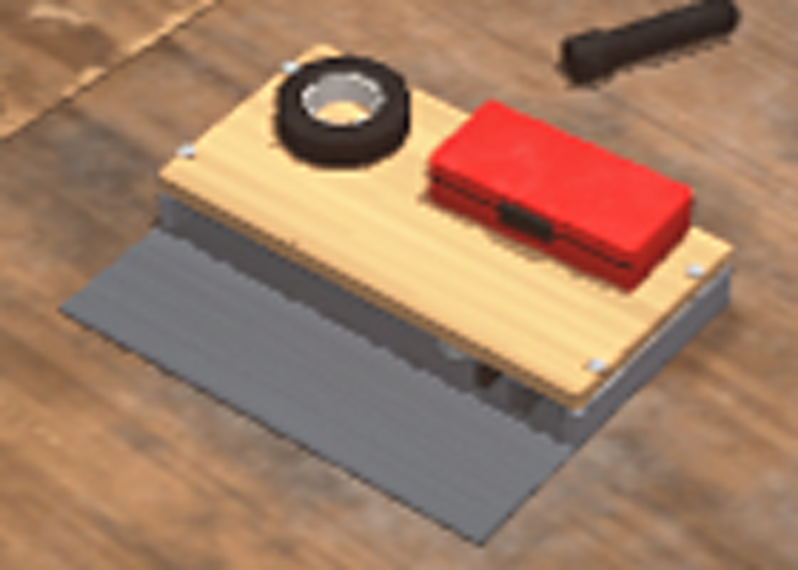

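```bash
cat > m.py <<'E'
import numpy as np, cv2
from rig import arm
from h import *
c=arm.get_calibration("top"); s=arm.get_calibration("scene")
im=cv2.imread('pics/top0.png')
hsv=cv2.cvtColor(im,cv2.COLOR_BGR2HSV)
def B(x,y,z): return onplane(c,(x+.5)/6-.5+180,(y+.5)/5.4-.5+155,z)
def A(x,y,z): return onplane(c,(x+.5)/6-.5+360,(y+.5)/6-.5+210,z)
def C(x,y,z): return onplane(s,(x+.5)/6-.5+350,(y+.5)/6-.5+280,z)
def D(x,y,z): return onplane(s,(x+.5)/5.7-.5+240,(y+.5)/5.7-.5+160,z)
def rep(name,P):
    print(name); 
    for p in P: print("  ",p.round(4))
    print("  sides",[round(float(np.linalg.norm(P[i]-P[(i+1)%len(P)])),4) for i in range(len(P))])
T=[B(65,103,.038),B(692,46,.038),B(723,326,.038),B(92,385,.038)]
rep("board top TL TR BR BL",T)
S=[D(320,44,.038),D(733,247,.038),D(575,395,.038),D(158,180,.038)]
rep("board scene",S)
P=[B(130,556,.0025),B(746,494,.0025)]; rep("plate front top",P)
Q=[D(62,309,.0025),D(482,545,.0025)]; rep("plate front scene",Q)
for n,X in(("top",T),("scene",S)):
    f=(X[2]+X[3])/2; y=(X[3]-X[2])/np.linalg.norm(X[3]-X[2]); y2=(X[0]-X[1])/np.linalg.norm(X[0]-X[1]);
    xx=(X[0]+X[1]-X[2]-X[3]); print(n,"front mid",f.round(4),"yaw front",np.degrees(np.arctan2(-y[0],y[1])),"back",np.degrees(np.arctan2(-y2[0],y2[1])),"x",np.degrees(np.arctan2(xx[1],xx[0])))
# rake
g=[A(276,403,.086),A(312,403,.086),A(319,492,.086),A(280,494,.086)]; rep("grip top (top)",g); print(np.mean(g,0))
g=[C(105,181,.086),C(165,130,.086),C(188,149,.086),C(127,203,.086)]; rep("grip top (scene)",g); print(np.mean(g,0))
b=[A(215,77,.010),A(297,75,.010),A(297,101,.010)]; rep("foot top",b)
b=[A(192,398,.006),A(306,391,.006),A(197,494,0.006)]; rep("base",b)
b=[A(219,110,.006),A(253,110,.006),A(267,393,.006),A(233,395,.006)]; rep("blade",b)
b=[C(333,60,.010),C(346,45,.010),C(411,88,.010)]; rep("foot scene",b)
b=[C(57,293,.006),C(153,350,.006),C(216,290,.006)]; rep("base scene",b)
b=[A(568,452,.07)]; print("jar top",b)
b=[C(376,372,.07)]; print("jar scene",b)
E
python3 m.py
```

```text
board top TL TR BR BL
   [0.7396 0.2218 0.038 ]
   [ 0.7622 -0.0308  0.038 ]
   [ 0.6355 -0.0418  0.038 ]
   [0.6126 0.2103 0.038 ]
  sides [0.2536, 0.1272, 0.2532, 0.1274]
board scene
   [0.7379 0.2242 0.038 ]
   [ 0.7632 -0.0283  0.038 ]
   [ 0.6367 -0.0388  0.038 ]
   [0.6098 0.2093 0.038 ]
  sides [0.2537, 0.1269, 0.2496, 0.129]
plate front top
   [0.5377 0.2038 0.0025]
   [ 0.5624 -0.0494  0.0025]
  sides [0.2544, 0.2544]
plate front scene
   [0.5393 0.2062 0.0025]
   [ 0.5629 -0.0486  0.0025]
  sides [0.2558, 0.2558]
top front mid [0.6241 0.0843 0.038 ] yaw front 5.173323600212341 back 5.126227051922371 x 5.035601015845767
scene front mid [0.6232 0.0852 0.038 ] yaw front 6.176661013799407 back 5.712223194880453 x 5.718403425802614
grip top (top)
   [ 0.4845 -0.2813  0.086 ]
   [ 0.4843 -0.295   0.086 ]
   [ 0.4507 -0.2966  0.086 ]
   [ 0.4501 -0.2818  0.086 ]
  sides [0.0137, 0.0336, 0.0148, 0.0343]
[ 0.46738711 -0.28863424  0.086     ]
grip top (scene)
   [ 0.4506 -0.2807  0.086 ]
   [ 0.4841 -0.2821  0.086 ]
   [ 0.4829 -0.294   0.086 ]
   [ 0.4483 -0.2931  0.086 ]
  sides [0
[... 161 characters left out ...]
 ]
  sides [0.0339, 0.0108, 0.0351]
base
   [ 0.4856 -0.264   0.006 ]
   [ 0.4877 -0.3109  0.006 ]
   [ 0.4464 -0.265   0.006 ]
  sides [0.0469, 0.0617, 0.0391]
blade
   [ 0.6039 -0.2784  0.006 ]
   [ 0.6037 -0.2925  0.006 ]
   [ 0.4871 -0.2948  0.006 ]
   [ 0.4865 -0.2809  0.006 ]
  sides [0.0141, 0.1166, 0.014, 0.1174]
foot scene
   [ 0.6079 -0.2761  0.01  ]
   [ 0.6178 -0.2752  0.01  ]
   [ 0.6177 -0.3083  0.01  ]
  sides [0.0099, 0.0331, 0.0336]
base scene
   [ 0.446  -0.2658  0.006 ]
   [ 0.4506 -0.31    0.006 ]
   [ 0.4887 -0.3104  0.006 ]
  sides [0.0444, 0.0381, 0.0617]
jar top [array([ 0.4636395 , -0.39690357,  0.07      ])]
jar scene [array([ 0.46037638, -0.40005312,  0.07      ])]
```

Crop A confirms it: the grey rake has the brown grip and its foot points right, which matches the description. Both views agree to 1–2 mm and the sizes match. The rake origin is about (0.467, -0.288) with yaw 1.2°. The shelf origin is about (0.6237, 0.0847) with yaw 5.4°. Now the grasp.

```bash
cat >> h.py <<'E'
SO=np.array([.6237,.0847]); SY=np.radians(5.4)
def R(yaw,flip=False):
    c,s=np.cos(yaw),np.sin(yaw); X=np.array([c,s,0]);Y=np.array([-s,c,0]);Z=np.array([0,0,-1.])
    return np.column_stack([-X,Y,Z]) if flip else np.column_stack([X,-Y,Z])
FL=None
ZG=0.032
def tcp(tipx,y,zu):  # shelf-frame tip x, blade y, underside height -> tcp (rake yaw = shelf yaw)
    x=tipx-.150; c,s=np.cos(SY),np.sin(SY)
    return np.array([SO[0]+c*x-s*y, SO[1]+s*x+c*y, ZG+zu])
def toshelf(p):
    c,s=np.cos(SY),np.sin(SY); d=np.asarray(p)[:2]-SO; return np.array([c*d[0]+s*d[1],-s*d[0]+c*d[1]])
E
python3 - <<'E'
from rig import arm
from h import *
print(arm.current_tool_rot().round(2), arm.current_joint_positions())
y=np.radians(1.15)
for f in(False,True):
    print(f,arm.solve_ik([.467,-.2878,.15],R(y,f)))
    for t in [(-.03,.102),(.11,.102),(.11,-.09),(-.018,-.09)]:
        print(t,tcp(*t,.005).round(3),arm.solve_ik(tcp(*t,.005),R(SY,f)))
c=arm.get_calibration("scene")
for p in[(455,348),(485,375),(520,400)]:
    print(p,toshelf(onplane(c,(p[0]+.5)/5.7-.5+240,(p[1]+.5)/5.7-.5+160,.010)).round(3))
E
```

```text
[[-0.92  0.38 -0.  ]
 [ 0.38  0.92 -0.  ]
 [ 0.   -0.   -1.  ]] [ 6.21955557e+01  2.83083940e+01  7.71183548e+01 -2.10395015e-04
  7.46266047e+01 -5.47208770e+00]
False [-3.78818448e+01  2.63926706e+01  9.24134775e+01 -2.54444375e-14
  6.11938519e+01  5.09681552e+01]
(-0.03, 0.102) [0.435 0.169 0.037] [ 1.39340129e+01  3.18513375e+01  1.09509936e+02 -2.54444375e-14
  3.86387265e+01  9.85340129e+01]
(0.11, 0.102) [0.574 0.182 0.037] [ 1.19518515e+01  3.87393887e+01  8.99824467e+01 -2.54444375e-14
  5.12781646e+01  9.65518515e+01]
(0.11, -0.09) [ 0.592 -0.009  0.037] [-6.61212945e+00  3.81671652e+01  9.15053629e+01 -2.54444375e-14
  5.03274719e+01  7.79878705e+01]
(-0.018, -0.09) [ 0.465 -0.021  0.037] [-9.90867729e+00  3.17930225e+01  1.09692642e+02 -2.54444375e-14
  3.85143354e+01  7.46913227e+01]
True [-3.78818448e+01  2.63926706e+01  9.24134775e+01 -2.54444375e-14
  6.11938519e+01 -1.29031845e+02]
(-0.03, 0.102) [0.435 0.169 0.037] [ 1.39340129e+01  3.18513375e+01  1.09509936e+02 -2.54444375e-14
  3.86387265e+01 -8.14659871e+01]
(0.11, 0.102) [0.574 0.182 0.037] [ 1.19518515e+01  3.87393887e+01  8.99824467e+01 -2.54444375e-14
  5.12781646e+01 -8.34481485e+01]
(0.11, -0.09) [ 0.592 -0.009  0.037] [-6.61212945e+00  3.81671652e+01  9.15053629e+01 -2.54444375e-14
  5.03274719e+01 -1.02012129e+02]
(-0.018, -0.09) [ 0.465 -0.021  0.037] [-9.90867729e+00  3.17930225e+01  1.09692642e+02 -2.54444375e-14
  3.85143354e+01 -1.05308677e+02]
(455, 348) [ 0.015 -0.044]
(485, 375) [ 0.009 -0.066]
(520, 400) [ 0.006 -0.09 ]
```

Run:
```python
import cv2
a=cv2.imread('pics/scene0.png')
cv2.imwrite('pics/cropE.png',cv2.resize(a[205:245,300:350],None,fx=15,fy=14,interpolation=cv2.INTER_CUBIC))
```

```text
(no output)
```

View pics/cropE.png

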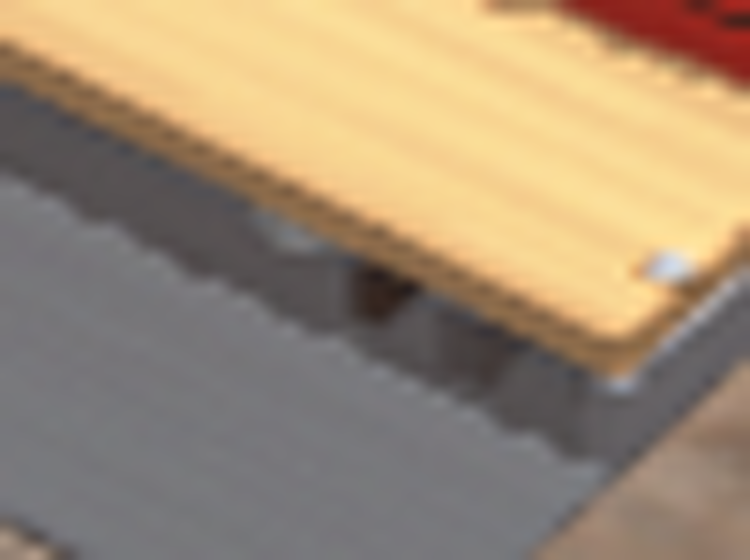

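The crop shows a light glint under the board at about scene pixel (318,221) and a brown patch at (325,225). These hint that the bearing is near y≈-45 mm and the lip near y≈-65 mm. I'll treat that only as a hint for the sweep. Grasping now.

Run:
```python
from rig import arm
from h import *
y=np.radians(1.15); o=[.467,-.2878]
arm.move_to(o+[.16],R(y,True)); print(arm.current_t())
arm.grip(.06)
arm.move_l(o+[ZG],feed=.12); print(arm.current_t(),arm.current_ee_pos(),arm.current_force().round(2))
arm.grip(0.0); print(arm.current_t(),arm.current_width(),arm.current_force().round(2),arm.current_torque().round(3))
arm.move_l(o+[ZG+.07],feed=.15); print(arm.current_t(),arm.current_width(),arm.current_force().round(2),arm.current_torque().round(3))
for n in("top","wrist"): cv2.imwrite(f"pics/{n}1.png",arm.snapshot(n)[:,:,::-1])
```

```text
3.2917
5.1583 [ 0.4673155  -0.28804395  0.03257378] [ 0.45 -0.58  0.13]
5.9 0.016034429255387315 [-0.57 -0.31  0.21] [-0.016 -0.037  0.03 ]
6.5167 0.015882899661181595 [-0.39  0.4  -0.85] [-0.002  0.06   0.026]
```

View pics/wrist1.png

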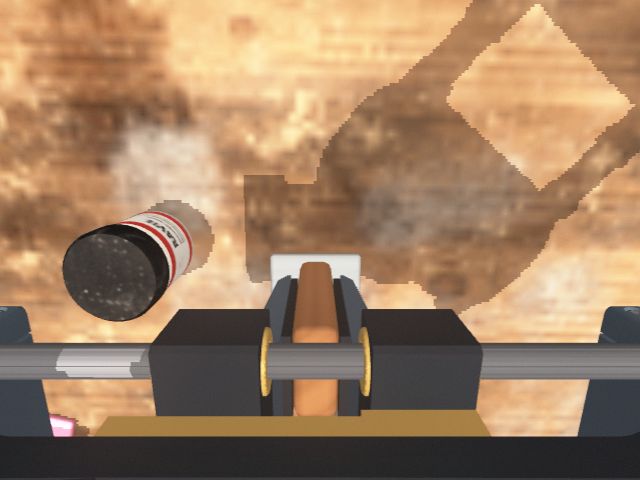

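View pics/top1.png

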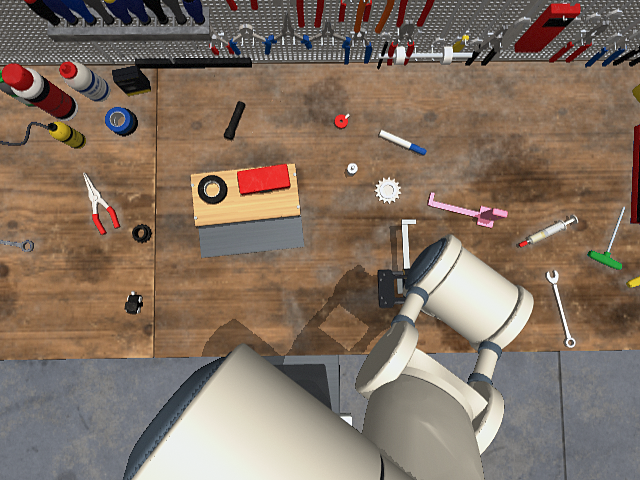

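The wrist view shows the grip at (315,330) squarely pinched; the jaws are at 16 mm. The top view shows the blade running straight ahead with its foot at (408,222). Next I'll move to the front of the shelf's left end and check the force noise.

Run:
```python
from rig import arm
from h import *
arm.move_to(tcp(-.03,.102,.07),R(SY,True)); print(arm.current_t())
arm.move_l(tcp(-.03,.102,.005),feed=.1); print(arm.current_t(),arm.current_ee_pos(), tcp(-.03,.102,.005))
F=[];t=arm.current_t()
for i in range(8): F.append(arm.current_force())
print(arm.current_t()-t,np.round(F,2))
t=arm.current_t();F=[]
for i in range(8): arm.sleep(.02);F.append(np.r_[arm.current_force(),arm.current_torque()])
print(arm.current_t()-t,np.mean(F,0).round(3),np.std(F,0).round(3))
for n in("top","scene"): cv2.imwrite(f"pics/{n}2.png",arm.snapshot(n)[:,:,::-1])
```

```text
8.2917
9.0917 [0.43518896 0.16923812 0.03732038] [0.4348998  0.16930782 0.037     ]
0.0 [[ 0.46 -0.43 -2.17]
 [ 0.46 -0.43 -2.17]
 [ 0.46 -0.43 -2.17]
 [ 0.46 -0.43 -2.17]
 [ 0.46 -0.43 -2.17]
 [ 0.46 -0.43 -2.17]
 [ 0.46 -0.43 -2.17]
 [ 0.46 -0.43 -2.17]]
0.1333000000000002 [-0.255 -0.16  -1.296  0.039  0.034  0.012] [0.617 0.31  0.302 0.025 0.034 0.021]
```

Run:
```python
import cv2
a=cv2.imread('pics/scene2.png')[150:290,190:390]
b=cv2.imread('pics/top2.png')[150:320,170:320]
a=cv2.resize(a,(790,553),interpolation=cv2.INTER_CUBIC);cv2.imwrite('pics/cs2.png',a)
cv2.imwrite('pics/ct2.png',cv2.resize(b,(525,595),interpolation=cv2.INTER_CUBIC))
```

```text
(no output)
```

View pics/cs2.png

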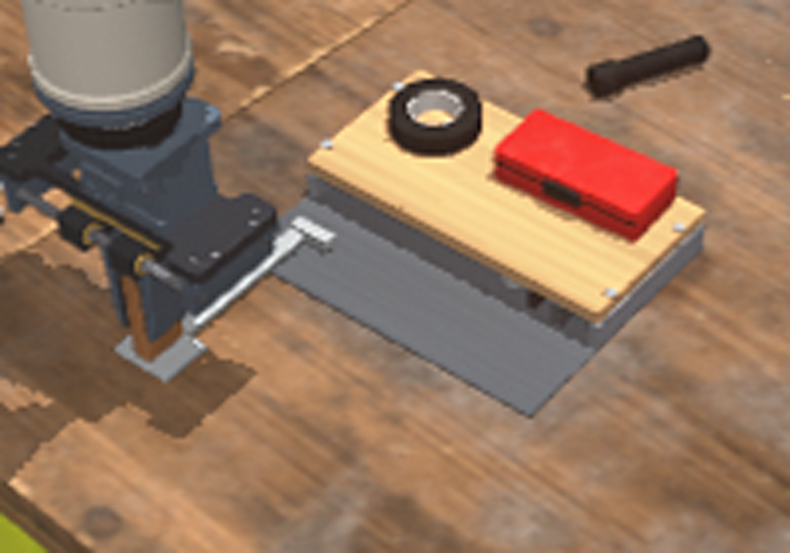

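View pics/ct2.png

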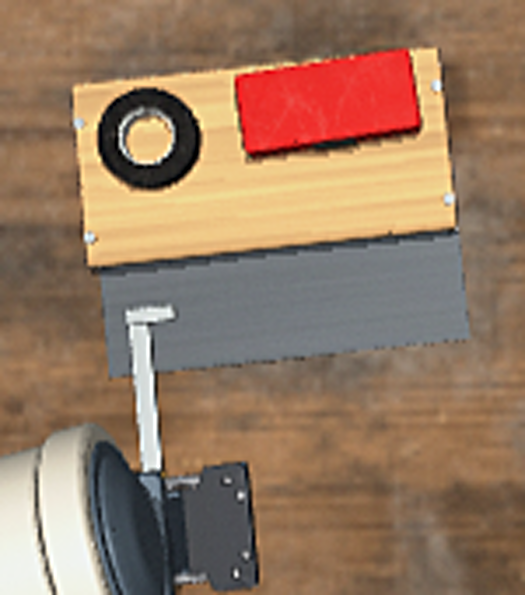

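Run:
```python
from rig import arm
from h import *
c=arm.get_calibration("top");s=arm.get_calibration("scene")
f=lambda x,y,z=.015: toshelf(onplane(c,(x+.5)/3.5-.5+170,(y+.5)/3.5-.5+150,z)).round(4)
print(f(126,312),f(173,306),f(174,319),"blade",f(148,470,.011),f(139,330,.011))
g=lambda x,y,z=.015: toshelf(onplane(s,(x+.5)/3.95-.5+190,(y+.5)/3.95-.5+150,z)).round(4)
print(g(300,216),g(335,236),g(322,245))
```

```text
[-0.0306  0.1088] [-0.0299  0.0759] [-0.0391  0.076 ] blade [-0.1416  0.1046] [-0.0438  0.1019]
[-0.0279  0.1114] [-0.0286  0.0785] [-0.041   0.0798]
```

The tip measures x=-0.030 and the foot spans y=0.076..0.109 in the shelf frame, within 2 mm of the plan. Inserting, then sweeping right in small guarded steps.

```bash
cat >> h.py <<'E'
def wr(arm,n=6):
    F=[]
    for i in range(n):
        F.append(np.r_[arm.current_force(),arm.current_torque()]); arm.sleep(.02)
    F=np.mean(F,0); c,s=np.cos(SY),np.sin(SY)
    return np.array([c*F[0]+s*F[1],-s*F[0]+c*F[1],F[2],F[3],F[4],F[5]])
E
python3 - <<'E'
from rig import arm
from h import *
arm.move_l(tcp(-.03,.102,.005)); arm.sleep(.1)
w0=wr(arm); print("free",w0.round(2))
arm.move_l(tcp(.040,.102,.005),feed=.08); w=wr(arm); print(arm.current_t(),(w-w0).round(2))
if np.abs(w-w0)[:3].max()<2.5:
    arm.move_l(tcp(.110,.102,.005),feed=.08); arm.sleep(.2); w=wr(arm,10); print(arm.current_t(),(w-w0).round(2))
p=arm.current_ee_pos(); print(toshelf(p)+[.15,0],p[2])
E
```

```text
free [ 0.21 -0.21 -1.46  0.03  0.04  0.  ]
10.9 [-0.33  0.21  0.12  0.02  0.   -0.02]
12.2917 [-0.36  0.19  0.58 -0.   -0.01  0.01]
[0.1099184  0.10199831] 0.03706932983107826
```

```bash
cat > sweep.py <<'E'
import sys
from rig import arm
from h import *
y0,y1,st=map(float,sys.argv[1:4])
w0=wr(arm,10); print("base",w0.round(3)); y=y0
while y>y1+1e-6:
    y-=st; arm.move_l(tcp(.110,y,.005),feed=.05); arm.sleep(.03)
    w=wr(arm,5)-w0
    print(f"{arm.current_t():.2f} y={y:.4f} F={w[:3].round(2)} Mz={w[5]:.3f}")
    if w[1]>1.0 or abs(w[5])>.09:
        w=wr(arm,10)-w0; print("  recheck",w.round(3))
        if w[1]>.9 or abs(w[5])>.08: break
E
python3 sweep.py .102 .042 .006
```

```text
base [-0.211 -0.074 -1.586  0.032  0.03   0.002]
12.84 y=0.0960 F=[ 0.58 -0.23  0.41] Mz=0.007
13.22 y=0.0900 F=[ 0.21 -0.48  0.23] Mz=-0.006
13.61 y=0.0840 F=[0.06 0.05 0.02] Mz=0.009
13.99 y=0.0780 F=[-0.15  0.22  0.05] Mz=0.018
14.38 y=0.0720 F=[0.23 0.36 0.02] Mz=-0.031
14.76 y=0.0660 F=[0.11 0.27 0.26] Mz=0.003
15.14 y=0.0600 F=[0.54 0.47 0.09] Mz=0.005
15.53 y=0.0540 F=[0.19 0.2  0.45] Mz=0.004
15.91 y=0.0480 F=[ 0.29  0.28 -0.09] Mz=-0.024
16.29 y=0.0420 F=[0.49 0.04 0.64] Mz=-0.021
```

```bash
python3 sweep.py .042 0.0 .006; python3 -c "
from rig import arm
from h import *
print(toshelf(arm.current_ee_pos()))"
```

```text
base [ 0.121 -0.161 -1.628  0.018  0.031 -0.007]
16.84 y=0.0360 F=[0.01 0.05 0.32] Mz=0.022
17.23 y=0.0300 F=[-0.14 -0.07 -0.02] Mz=0.010
17.61 y=0.0240 F=[-0.06 -0.18 -0.14] Mz=0.028
17.99 y=0.0180 F=[-0.03  0.35  0.53] Mz=-0.015
18.38 y=0.0120 F=[-0.19  0.36  0.26] Mz=0.009
18.76 y=0.0060 F=[0.21 0.17 0.3 ] Mz=-0.007
19.14 y=0.0000 F=[-0.24  0.52  0.37] Mz=0.005
[-4.00034414e-02 -2.59384949e-05]
```

```bash
python3 sweep.py 0.0 -.065 .0035
```

```text
base [ 0.312 -0.055 -1.452  0.041  0.056 -0.017]
19.68 y=-0.0035 F=[-0.43  0.25  0.06] Mz=0.030
20.04 y=-0.0070 F=[-0.39 -0.07  0.46] Mz=0.006
20.41 y=-0.0105 F=[-0.4   0.2  -0.21] Mz=0.045
20.77 y=-0.0140 F=[-0.91  0.36 -0.18] Mz=0.025
21.14 y=-0.0175 F=[-0.76  0.12  0.07] Mz=0.017
21.51 y=-0.0210 F=[-0.31  0.17  0.04] Mz=-0.003
21.88 y=-0.0245 F=[-0.56 -0.12  0.38] Mz=0.014
22.24 y=-0.0280 F=[-0.19 -0.28  0.23] Mz=0.023
22.61 y=-0.0315 F=[ 0.05 -0.22  0.  ] Mz=0.022
22.98 y=-0.0350 F=[-0.22  2.09  0.05] Mz=0.130
  recheck [-0.304  2.311  0.119  0.476  0.029  0.156]
```

There is soft contact at blade y=-35 mm: 2.3 N, with a lever arm of about 68 mm, so it acts at shelf x≈28 mm. That is the bearing against the lip, because the foot touching would give a lever of about 145 mm. The lip is pressed in by about 2.5 mm. I'll ease off 2 mm and drag out.

Run:
```python
from rig import arm
from h import *
y=-.033
arm.move_l(tcp(.110,y,.005),feed=.03); arm.sleep(.1); w=wr(arm); print(w.round(2))
for tx in (.08,.065,.05,.035,.02,.005,-.008,-.02):
    arm.move_l(tcp(tx,y,.005),feed=.05); arm.sleep(.03); w=wr(arm,4); print(f"{arm.current_t():.2f}",tx,w.round(2))
    if np.abs(w[:2]).max()>5: print("stop");break
for n in("top","scene"): cv2.imwrite(f"pics/{n}3.png",arm.snapshot(n)[:,:,::-1])
a=cv2.imread('pics/scene3.png')[150:290,190:390]
b=cv2.imread('pics/top3.png')[150:320,170:320]
cv2.imwrite('pics/cs3.png',cv2.resize(a,(790,553),interpolation=cv2.INTER_CUBIC))
cv2.imwrite('pics/ct3.png',cv2.resize(b,(525,595),interpolation=cv2.INTER_CUBIC))
```

```text
[ 0.26  1.35 -1.51  0.31  0.08  0.06]
24.44 0.08 [ 0.19  1.16 -1.74  0.24  0.05  0.08]
24.99 0.065 [-0.04  0.81 -2.06  0.24  0.11  0.06]
25.54 0.05 [-0.33  0.73 -1.3   0.1   0.07  0.05]
26.09 0.035 [ 0.29  0.28 -1.65  0.04  0.02 -0.01]
26.64 0.02 [-0.14  0.41 -1.45  0.09  0.08  0.01]
27.19 0.005 [-0.02 -0.37 -1.54  0.07  0.05  0.04]
27.70 -0.008 [ 0.41  0.11 -1.37  0.09  0.09  0.05]
28.19 -0.02 [ 0.25  0.03 -1.23  0.09  0.07  0.01]
```

View pics/cs3.png

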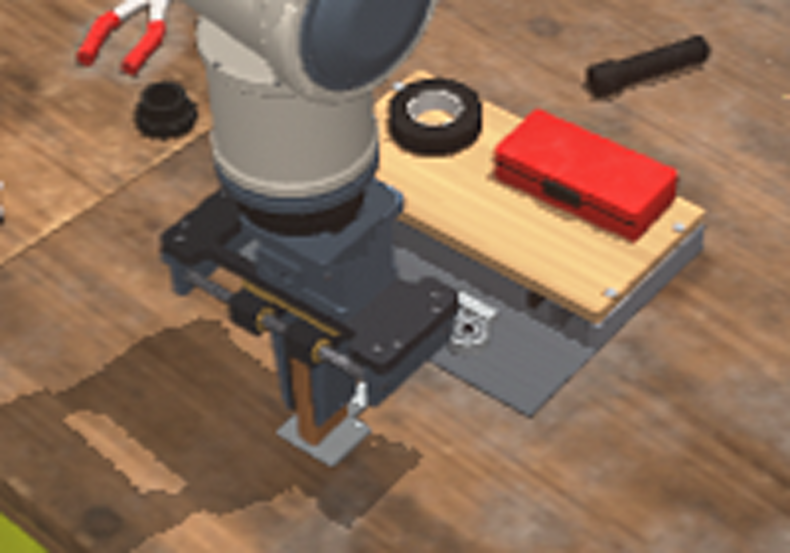

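View pics/ct3.png

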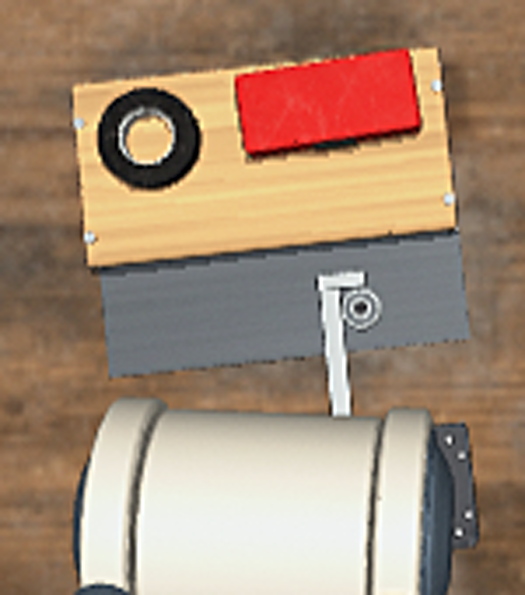

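The bearing is out. In the top crop it sits at (361,308) in the angle between blade and foot, wholly on the dark plate with the foot behind it. Now I'll disengage, lift clear, and put the rake back on its original open spot.

Run:
```python
from rig import arm
from h import *
arm.move_l(tcp(-.015,-.028,.005),feed=.03)
arm.move_l(tcp(-.015,-.028,.09),feed=.1); print(arm.current_t())
y=np.radians(1.15); o=[.467,-.2878]
arm.move_to(o+[ZG+.09],R(y,True)); print(arm.current_t())
w0=wr(arm)
arm.move_l(o+[ZG+.004],feed=.12); arm.move_l(o+[ZG+.0012],feed=.02); print(arm.current_t(),arm.current_ee_pos(),(wr(arm)-w0).round(2))
arm.grip(.05); arm.move_l(o+[.16],feed=.12); print(arm.current_t())
arm.move_to([.40,-.05,.25],R(0,True)); arm.sleep(.3);print(arm.current_t())
for n in("top","scene"): cv2.imwrite(f"pics/{n}4.png",arm.snapshot(n)[:,:,::-1])
a=cv2.imread('pics/scene4.png')[150:390,230:550]
b=cv2.imread('pics/top4.png')[150:320,180:480]
cv2.imwrite('pics/cs4.png',cv2.resize(a,(800,600),interpolation=cv2.INTER_CUBIC))
cv2.imwrite('pics/ct4.png',cv2.resize(b,(800,453),interpolation=cv2.INTER_CUBIC))
```

```text
29.675
30.925
32.1833 [ 0.46710159 -0.28788332  0.03346809] [-0.51 -0.03  0.33 -0.   -0.01 -0.02]
34.175
35.5
```

View pics/cs4.png

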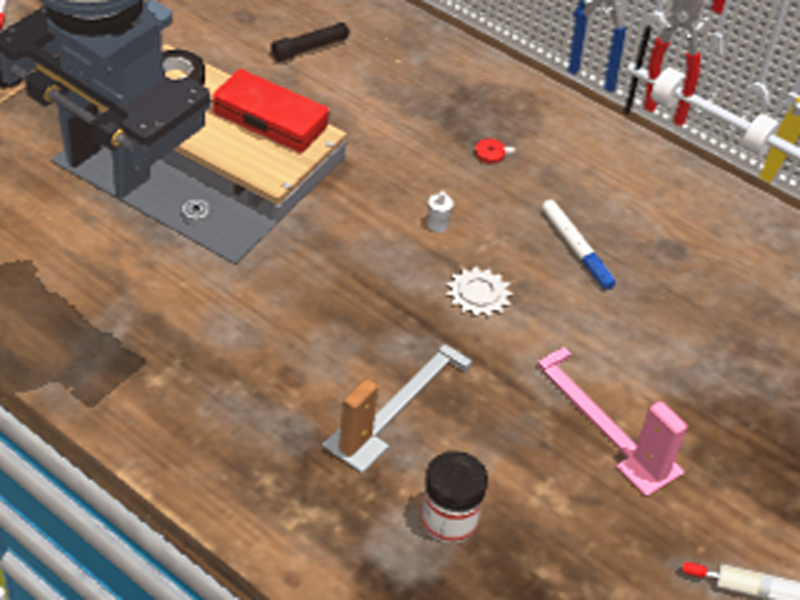

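View pics/ct4.png

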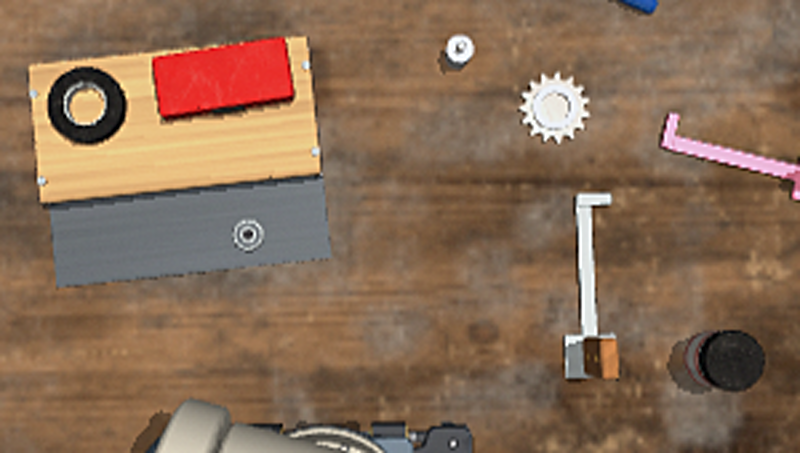

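The rake stands upright and free at (590,355) in the top crop, and the bearing lies alone on the plate at (248,235). One last number check, then I hand in.

Run:
```python
from rig import arm
from h import *
c=arm.get_calibration("top");s=arm.get_calibration("scene"); k=800/300
print(toshelf(onplane(c,248/k+180,235/k+150,.0145)), toshelf(onplane(s,196/2.5+230,209/2.5+150,.0145)))
a=cv2.imread('pics/top0.png').astype(int);b=cv2.imread('pics/top4.png').astype(int)
d=np.abs(a-b).max(2); print("jar diff",d[265:305,425:475].mean(),"caliper",d[285:320,115:155].mean(), d[220:250,125:160].mean())
print(arm.current_t()); arm.sign_off()
```

```text
[-0.04676637 -0.05475949] [-0.04519139 -0.05346582]
jar diff 6.983 caliper 9.04642857142857 8.029523809523809
35.6
the job is handed in; nothing more can be done
```

The job is handed in at about 35.6 s of the allowed 58 s; the interface gives no verdict.

**What I did:**
- I gripped the grey rake with the wooden handle and slid it in along the shelf's left end to tip x = 110 mm, in the shelf's frame as are all x and y below.
- I swept right in 3.5–6 mm guarded steps. The bearing met the lip at blade y = -35 mm with about 2.3 N, which means the lip was pressed in by about 2.5 mm.
- I eased off 2 mm, dragged the bearing out, lifted the rake clear and stood it back on its original spot.

**Last checks:**
- **Bearing:** both camera views put its centre at about x = -46, y = -54 mm. With a 14 mm radius it lies wholly on the plate, with nothing else on it.
- **Rake:** it stands upright and released on open bench, well clear of shelf, plate and jar.
- **Jar and caliper:** the pictures before and after show no visible shift at either spot. I did not separately tell the caliper from the other black part on the left; neither area changed.
- **Forces:** sideways readings during the drag stayed under 1.5 N. No check failed or disagreed by more than the 1–2 mm calibration spread.

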